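# Bleed the vacuum and hold the film carrier's pressure frame up

## Task

The film in the carrier has to be freed. First set the vacuum bleed valve half open, its handle midway at 45 degrees between across the pipe (shut) and along the pipe (open), and leave it there; only then swing the sprung cam lever up to its highest lift point, where the lever stands straight upright and the pressure frame is fully raised, and finish while still holding it there with the fingers, without letting go. Leave the lens hood, the loupe and the film can where they stand.

Things in the scene. Friction and masses are not known exactly. Their poses are not given: they have to be found in the camera images.
- carrier: Film carrier, fixed to the table: a pale wooden light box 180 (x) by 150 (y) by 55 high with a black bed, four 7 mm steel guide posts (tops 97 mm above the table) and a black pressure frame on it. Origin: centre of the underside, on the table; z up. It stands turned by up to about 30 degrees. The cam lever is on its +y side.
- cam_lever (a joint): Angle of the cam lever (rad). 0 = at rest on its stop, lever pointing along the carrier's -x and 10 degrees above level; grows as the lever swings up. 1.40 = lever straight upright, the highest lift point; beyond it, up to the stop at 2.40, the lever leans to the carrier's +x and the frame comes down again. A return spring always pulls it to 0 (about 2 N at the grip at rest, 4 N when upright), so it falls back when let go.
- cam_handle: The dark steel lever with its black grip. A flat arm 8 thick and 14 wide runs 90 mm from the pivot in the plane 100 mm to the carrier's +y side; at its end a round grip 14 mm in diameter and 52 long sticks out sideways along the carrier's +y (from 104 to 156 mm from the carrier's centre), like a crank handle. The grip does not spin on the arm. Origin: on the pivot axis at the carrier's middle.
- cam_grip (a point): Middle of the grip, 90 mm from the pivot axis; moves with the lever: about 61 mm above the table at rest, 135 mm when upright. It can be pinched from above with one finger on the carrier's -x side and one on its +x side; nothing stands beside or below it.
- cam_pivot (a point): Point on the lever's pivot axis in the plane in which the grip's middle travels: carrier's (0, 130, 45) mm. The axis runs along the carrier's y.
- press_frame (a joint): Lift of the pressure frame (m): 0 resting on the bed, 0.012 at the highest lift point. Driven by the cam alone.
- frame_top (a point): Centre of the pressure frame's upper face, 67.5 mm above the table when down. The frame is a black plate 156 by 136 by 7 with a 96 by 66 window and an aluminium ear that rests on the cam.
- valve_body: Vacuum bleed valve, fixed to the table: brass block 46 mm wide and 56 high on an aluminium foot 110 (x) by 80 (y) by 10, with a steel pipe 20 mm thick and 160 long through it along its x, centre 33 mm up. Origin: centre of the underside; z up. It stands turned by up to about 35 degrees.
- bleed_valve (a joint): Angle of the valve handle about the upright axis (rad). 0 = shut, handle pointing along the valve body's +y, across the pipe; pi/2 = fully open, handle along the pipe, pointing to the valve body's -x. Grows counter-clockwise seen from above; 0.785 = half open. Stiff, stays where it is left (about 2 to 3 N sideways at 55 mm out). Starts between shut and about 23 degrees open.
- valve_grip (a point): Point on the handle to take hold of, 55 mm out from the valve's axis at mid-height, 74 mm above the table; moves with the handle. The handle is a flat dark steel bar 10 mm wide, 18 high, reaching 76 mm out from the axis, its top 83 mm above the table.
- valve_axis (a point): Point on the valve's upright axis at the handle's mid-height, 74 mm above the table.
- lens_hood: Loose black open cup (lens hood), 64 mm across, 55 high; bystander. Origin: centre of its underside.
- loupe: Loose grey magnifying loupe, 48 mm across, 46 high; bystander. Origin: centre of its underside.
- film_can: Loose aluminium film can, 33 mm across, 50 high; bystander. Origin: centre of its underside.
There are look-alikes about, which are no part of the job. There is more than one size of the valve_body; the one meant has the size given above.

How it is judged:
On the way, in this order (a step that is already met when the one before it is completed fails the run):
1. the bleed valve is set half open (45 degrees, give or take 10) and at rest while the lever is still down (value of joint bleed_valve between 0.61 and 0.96 rad and velocity of joint bleed_valve between -0.05 and 0.05 rad/s and value of joint cam_lever below 0.3 rad), for 0.3 s.
2. the cam lever is at its highest lift point (within 10 degrees) (value of joint cam_lever between 1.225 and 1.575 rad), for 0.3 s.
At the end, for the whole second after the job is handed in: The cam lever stands upright within 10 degrees (joint 1.225 to 1.575), still, with the pressure frame raised more than 11 mm, held there by the fingers (more than 1 N on the lever), and the bleed valve is still at 45 degrees give or take 10 (all of step 2 and velocity of joint cam_lever between -0.1 and 0.1 rad/s and value of joint press_frame above 0.011 m and contact force between the fingers and cam_handle above 1 N and value of joint bleed_valve between 0.61 and 0.96 rad); the arm keeps its last pose, push and grip.
It fails at once if the frame is raised while the bleed valve is still shut (value of joint bleed_valve below 0.55 rad and value of joint cam_lever above 0.5 rad).
It fails at once if the lens hood is moved (distance of lens_hood from where it was at the start of the episode above 0.03 m).
It fails at once if the loupe is moved (distance of loupe from where it was at the start of the episode above 0.03 m).
It fails at once if the film can is moved (distance of film_can from where it was at the start of the episode above 0.03 m).
It also fails if it takes over 48 s, if anything falls off the work surface, if the arm or the gripper's body presses on something with over 40 N, if the wrist force passes 120 N, or if a joint passes its speed limit or range.

## Robot

A 7-joint arm with a two-finger parallel gripper is mounted at the origin on the work surface. World frame = base frame: x ahead of the robot, y to its left, z up, the work surface at z = 0. Lengths are in m, angles in rad, forces in N, time in s.
With the tool pointing down it reaches from about 0.425 to 0.925 m from the base axis. Payload 6.8 kg.
Tool frame: the origin (TCP) lies on the centre line of the jaws, within the pads' length; the fingertips stand 19 mm ahead of it and the grasp point (between the pads) is the TCP; z points along the fingers, y is the line along which they close (so a half turn about z gives the same grasp; the last joint's range is limited). The gripper opens to 85 mm and grips with 20 to 120 N. Pads are 22 mm wide; open, the fingers measure 114 mm over their backs; the gripper's body (76 mm by 85 mm) begins 54 mm behind the grasp point. The pads swing forward as they close: fully open they stand 13 mm farther back than shut.
Start: joints at [1.079, 0.477, 0.022, 1.555, -0.011, 1.109, -0.083], TCP at [0.253, -0.626, 0.25] pointing down, gripper open.
Joint ranges: [-2.96, 2.96], [-0.34, 2.1], [-1.41, 1.46], [0.24, 2.44], [-1.37, 4.51], [0.17, 1.92], [-2.96, 2.96]. Speed limits (rad/s): [2.39, 2.39, 3.14, 3.14, 3.14, 3.14, 3.14].

## Interface

Orientations are given as a rotation vector (axis times angle).
In Python, from bench import r gives the robot as it stands. The module is installed in compiled form; this text tells all that it offers.
- The arm moves only by the tool arm_command, never from a script. Its argument "rows" is a list of rows, each an object of numbers: "fingers": the opening, from -1 (shut) to 1 (fully open); "x", "y", "z": the shift along the tool's x, y, z in m; "ax", "ay", "az": the turn, a rotation vector about the tool's x, y, z in degrees. In form: [{"fingers": .., "x": .., "y": .., "z": .., "ax": .., "ay": .., "az": ..}, ...]. A call has 1 to 10 rows; each row shifts and turns the commanded pose from where the row before left it, along the tool's axes as they then stand; what a row does not reach is not made up. A row lasts 1/12 s, in which the tool goes at most 41.7 mm and 7.16 degrees, less where a joint would pass 70% of its speed; a pose out of reach is approached as far as the arm can. A call is refused whole if a number of a shift passes 0.0417 or a number of a turn 7.16, either way. A call with a gripper value outside its range is refused whole. The fingers move at their own pace and stop on an object; "grip_force" is the grip in N (left out, the last holds). Time passes only in rows, so rows that do not move let the fingers close. It gives the time, the measured TCP pose, the force, the opening and the grip force at its end, in the units of the state.
- r.get_obs(): the state, without advancing time (a new reading comes with each control period).
- r.grab_frame(name): name is "scene" or "side" or "wrist"; returns a dict with "frame" (480x640x3 uint8, red, green, blue), "depth" (480x640 float32, m along the optical axis (not along the pixel's ray), 0 where there is no reading), "K" (3x3 intrinsics, pixels), "world_from_camera" (4x4, takes a point from camera to world coordinates). Camera axes: x right, y down, z forward; pixel columns grow to the right and rows downward; lengths in m; the calibration is good to about 2 mm. A picture is of the moment at which its call begins.
- r.hand_in(): hands the job in; it is judged then, once.
The state is a dict: "clock": time; "joints": joint angles; "qvel": joint speeds; "tau": joint torques, N m; "tcp_pos": TCP position; "orientation": TCP orientation; "contact_force": force on the tool from outside, world axes, zero at the start; "moment": the same for the moment, N m; "grip_width": finger opening in m; "gripper_force": force on a finger pad.
Only numpy, scipy, OpenCV 4.12 (cv2) and the standard library are available. Lean on these libraries where they do the work, as an engineer would, in place of code of your own. Each camera call takes 0.05 s, during which the arm holds its last target. There are 200 camera calls.

## Working session

There is one attempt and no reset: what is moved stays moved. The work goes in short steps, Python scripts to look and compute and a tool call to move; the robot and the scene stay as the last step left them, time stands still between calls to the robot, and variables do not carry over. Pictures are saved under pics/ and viewed, at most 10 in all, crops included, and the job is handed in when it is done.

Besides the shell and the picture viewer there is one more tool, called after ">>>" by a JSON object that holds its "fn" and its "kwargs", one argument or row to a line. arm_command: Moves the arm, as the interface text tells. Its arguments: {"type":"object","properties":{"rows":{"type":"array"},"grip_force":{"type":"number"}},"required":["rows"]}

```bash
mkdir -p pics; cat > h.py <<'E'
import numpy as np, cv2
from bench import r
def grab(n):
    f=r.grab_frame(n); np.savez('pics/%s_last.npz'%n,**f); return f
def cloud(f):
    d=f['depth'];K=f['K'];T=f['world_from_camera']
    v,u=np.mgrid[:d.shape[0],:d.shape[1]]
    P=np.stack([(u-K[0,2])/K[0,0]*d,(v-K[1,2])/K[1,1]*d,d],-1)@T[:3,:3].T+T[:3,3]
    P[d==0]=np.nan
    return P
E
python3 - <<'E'
from h import *
for n in ('scene','side'):
    f=grab(n); cv2.imwrite('pics/%s0.png'%n,f['frame'][:,:,::-1]); print(n,f['K'][0,0],f['world_from_camera'].round(3).tolist(), (f['depth']>0).mean())
print(r.get_obs())
E
```

```text
scene 471.34425155016766 [[0.279, 0.789, -0.548, 1.035], [0.96, -0.227, 0.161, -0.054], [0.003, -0.571, -0.821, 0.799], [0.0, 0.0, 0.0, 1.0]] 0.99580078125
side 590.6326687961816 [[-0.982, -0.115, 0.152, 0.402], [-0.19, 0.509, -0.84, 1.035], [0.019, -0.853, -0.522, 0.654], [0.0, 0.0, 0.0, 1.0]] 0.9959537760416667
{'clock': 0.1, 'joints': array([ 1.07887332,  0.4777129 ,  0.02231911,  1.55635745, -0.01149731,
        1.10928843, -0.08307711]), 'qvel': array([-0.00155273,  0.00018266,  0.00122957, -0.00148567,  0.00015812,
       -0.00199731, -0.00167446]), 'tau': array([ 3.61251448e-03, -5.97762966e+01,  1.61352754e+00, -2.81956816e+01,
        1.28341815e-02,  5.00995913e-03, -4.75085835e-05]), 'tcp_pos': array([ 0.25258191, -0.6254183 ,  0.24942343]), 'orientation': array([-3.08234355e+00, -5.99011827e-01,  6.59892831e-04]), 'contact_force': array([ 0.06558906,  0.45833304, -0.08323877]), 'moment': array([0.02247689, 0.05338974, 0.03884562]), 'gripper_force': 0.0, 'grip_width': 0.08552890849197088}
```

View pics/scene0.png

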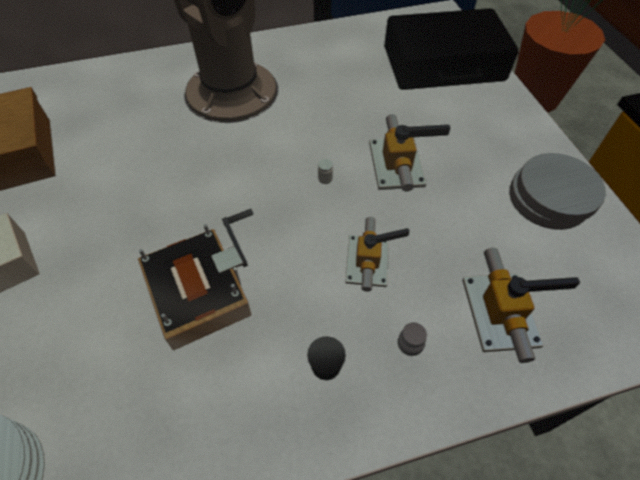

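View pics/side0.png

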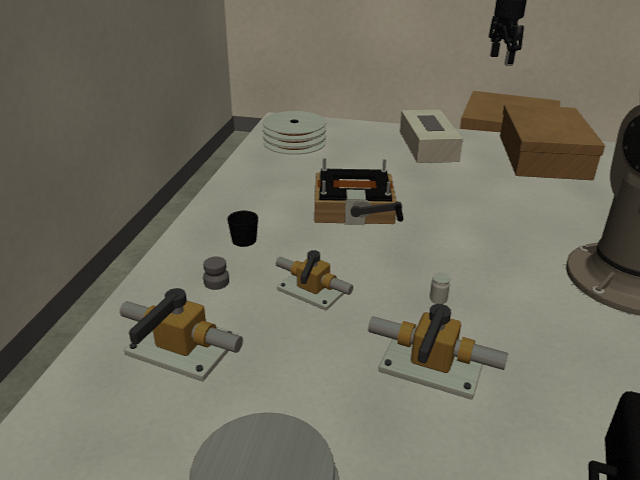

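The scene picture shows the carrier around (195,285), with its grip at (238,215). There are three valves, at (400,150), (369,250) and (508,300), with the hood at (326,357), the loupe at (412,338) and the can at (325,170). I'll measure their sizes next.

```bash
python3 - <<'E'
from h import *
D={n:dict(np.load('pics/%s_last.npz'%n)) for n in('scene','side')}
C={n:cloud(D[n]) for n in D}
S=C['scene']
def report(name,box,n='scene'):
    u0,u1,v0,v1=box
    P=C[n][v0:v1,u0:u1]; F=D[n]['frame'][v0:v1,u0:u1]
    hsv=cv2.cvtColor(F,cv2.COLOR_RGB2HSV).astype(int)
    br=(hsv[...,1]>150)&(hsv[...,2]>60)&(P[...,2]>.01)
    z=P[...,2]
    hd=(z>.0)&(hsv[...,2]<75)&(hsv[...,1]<110)&(z>.045*1)
    print(n,name,'zmax',np.nanpercentile(z,99.7).round(4))
    for lab,m in(('brass',br),('dark-high',hd),('foot',(z>.004)&(z<.016))):
        q=P[m]
        if len(q)<10: print(lab,len(q));continue
        rect=cv2.minAreaRect(q[:,:2].astype(np.float32)*1000)
        print(' ',lab,len(q),'rect',np.round(rect[0],1),np.round(rect[1],1),round(rect[2],1),'z',np.percentile(q[:,2],[5,50,95]).round(4))
report('A',(365,455,110,192)); report('B',(343,412,214,292)); report('C',(460,582,245,362))
report('A',(365,510,300,400),'side'); report('B',(270,356,245,310),'side'); report('C',(115,250,285,380),'side')
for nm,(u,v) in dict(can=(325,165),loupe=(412,331),hood=(326,345),grip=(238,215)).items(): print(nm,S[v,u].round(3))
E
```

```text
scene A zmax 0.1123
  brass 539 rect [364.8 319.6] [ 56.5 115.8] 78.0 z [0.0553 0.0738 0.0766]
  dark-high 729 rect [370.5 314.7] [161.8 152.6] 35.0 z [0.048  0.1021 0.1116]
  foot 1084 rect [335.9 378.5] [209.  253.9] 71.3 z [0.0066 0.0128 0.0152]
scene B zmax 0.0844
  brass 424 rect [592.1 170.4] [41.3 85.1] 70.0 z [0.0414 0.055  0.0578]
  dark-high 382 rect [591. 190.] [53.7 96.9] 21.4 z [0.0689 0.08   0.0842]
  foot 991 rect [587.5 191.9] [127.9 151.8] 75.4 z [0.0072 0.0099 0.0126]
scene C zmax 0.1128
  brass 1137 rect [764.8 367.6] [ 58.4 114.3] 78.4 z [0.0561 0.0741 0.0773]
  dark-high 1103 rect [769.7 363. ] [155.9 161.1] 36.8 z [0.0477 0.1067 0.1126]
  foot 1943 rect [743.4 432.8] [236.1 264.6] 63.1 z [0.0069 0.0134 0.0155]
side A zmax 0.1117
  brass 1999 rect [359.1 341.9] [111.  118.7] 19.4 z [0.0231 0.0599 0.0756]
  dark-high 822 rect [385.8 337.3] [103.7 139.4] 36.3 z [0.0906 0.1076 0.1117]
  foot 2478 rect [355.7 265.7] [221.5 147.5] 78.4 z [0.0065 0.0127 0.0147]
side B zmax 0.0838
  brass 759 rect [586.3 184.1] [73.4 98.3] 25.0 z [0.0172 0.044  0.0568]
  dark-high 290 rect [590.1 201.3] [20.6 89.5] 3.8 z [0.0669 0.0798 0.0839]
  foot 874 rect [627.6 156.7] [ 85.5 196. ] 51.0 z [0.0055 0.0097 0.0129]
side C zmax 0.112
  brass 1884 rect [762.7 370.7] [105.1  85.5] 23.0 z [0.0239 0.0599 0.0758]
  dark-high 1221 rect [759.6 376.6] [173.4 137.8] 29.2 z [0.0765 0.1053 0.1117]
  foot 2082 rect [784.2 339.6] [184.  241.9] 27.9 z [0.0059 0.013  0.015 ]
can [0.367 0.15  0.05 ]
loupe [0.77  0.186 0.043]
hood [0.747 0.04  0.029]
grip [ 0.461 -0.054  0.067]
```

Valve B is the right one: its handle top is at 0.083 and its foot is 10 mm thick. Next I'll get the handle and pipe angles, and the carrier.

```bash
cat > m.py <<'E'
from h import *
D={n:dict(np.load('pics/%s_last.npz'%n)) for n in('scene','side')}
C={n:cloud(D[n]) for n in D}
def rect(q): 
    a=cv2.minAreaRect(q[:,:2].astype(np.float32)*1000); return np.round(a[0],1),np.round(a[1],1),round(a[2],1)
for n in D:
    P=C[n]; x,y,z=P[...,0],P[...,1],P[...,2]
    hsv=cv2.cvtColor(D[n]['frame'],cv2.COLOR_RGB2HSV).astype(int)
    near=np.hypot(x-.59,y-.17)<.13
    h=near&(z>.072)&(z<.09)&(hsv[...,2]<90)
    print(n,'handle top',h.sum(),rect(P[h]),np.nanmedian(z[h]).round(4))
    b=near&(hsv[...,1]>150)&(z>.05)&(z<.062); print(' brass top',rect(P[b]))
    b=near&(z>.005)&(z<.0135)&(np.hypot(x-.59,y-.17)<.085); print(' foot',rect(P[b]))
    pi=near&(z>.025)&(z<.048)&(hsv[...,1]<80); q=P[pi][:,:2]
    if len(q)>10:
        m=q.mean(0); w=np.linalg.svd(q-m)[2][0]; s=(q-m)@w; print(' pipe',len(q),'mean',m.round(4),'ang',np.degrees(np.arctan2(w[1],w[0])).round(1),'ends',(m+w*s.min()).round(3),(m+w*s.max()).round(3))
    c0=np.array([.62,-.13]) if 0 else np.array([.57,-.11])
    nc=np.hypot(x-c0[0],y-c0[1])<.2
    p=nc&(z>.085)&(z<.11); 
    k,lab,st,ct=cv2.connectedComponentsWithStats(p.astype(np.uint8))
    for i in range(1,k):
        q=P[lab==i]; print(' post',len(q),q.mean(0).round(4),ct[i].round())
    t=nc&(z>.058)&(z<.074)&(hsv[...,2]<70); print(' frame',t.sum(),rect(P[t]))
    t=nc&(z>.01)&(z<.058)&(hsv[...,2]>50); print(' box',rect(P[t]))
E
python3 m.py
python3 - <<'E'
import cv2
a=cv2.imread('pics/scene0.png')[195:350,120:280]; b=cv2.imread('pics/side0.png')[145:235,300:420]
a=cv2.resize(a,(480,465)); b=cv2.resize(b,(320,240)); import numpy as np
o=np.zeros((465,800,3),np.uint8); o[:,:480]=a; o[:240,480:]=b
cv2.imwrite('pics/crop1.png',o)
E
```

```text
scene handle top 361 (array([596.2, 201.9]), array([84.2, 25. ]), 84.0) 0.0807
 brass top (array([593.2, 170.1]), array([41.5, 46.3]), 69.2)
 foot (array([590.5, 165.1]), array([ 92.8, 112.2]), 67.7)
 pipe 408 mean [0.6091 0.1643] ang -22.0 ends [0.518 0.201] [0.669 0.14 ]
 post 23 [ 0.4913 -0.1154  0.0922] [206. 227.]
 post 26 [ 0.5141 -0.2332  0.0924] [141. 252.]
 post 24 [ 0.6288 -0.0892  0.0931] [233. 287.]
 post 28 [ 0.6516 -0.2065  0.0934] [164. 316.]
 frame 4793 (array([ 556. , -121.8]), array([175.5, 223.6]), 11.1)
 box (array([ 561.8, -124.2]), array([185.6, 226.8]), 11.0)
side handle top 262 (array([596.1, 201.1]), array([89.3, 21.6]), 83.9) 0.0806
 brass top (array([593.2, 170.7]), array([45.1, 45.9]), 66.7)
 foot (array([598.8, 183. ]), array([ 56.1, 112. ]), 70.6)
 pipe 430 mean [0.5844 0.1776] ang 158.6 ends [0.671 0.143] [0.52  0.203]
 post 18 [ 0.6508 -0.2086  0.0913] [324. 160.]
 post 17 [ 0.514  -0.2343  0.0922] [384. 161.]
 post 17 [ 0.6287 -0.0896  0.0924] [323. 183.]
 post 19 [ 0.4912 -0.117   0.0909] [388. 185.]
 frame 1638 (array([ 554.6, -124.4]), array([176. , 229.3]), 10.4)
 box (array([ 561. , -124.6]), array([185.5, 230.7]), 12.3)
```

View pics/crop1.png

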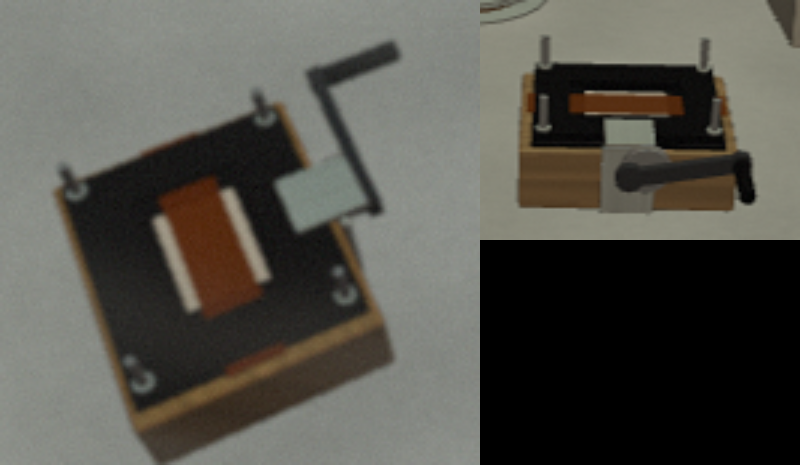

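The carrier crop agrees with my measurements, with the lever at rest along carrier -x. Results:
- **Carrier:** centre (0.571,-0.161), yaw 10.8°.
- **Cam pivot:** (0.547,-0.033).
- **Cam grip at rest:** (0.460,-0.050,0.061).
- **Valve:** axis (0.593,0.170), shut direction about 68°, handle now about 84°, half open at 113°.

I'll turn the tool first, then travel.

>>> {"fn": "arm_command", "kwargs": {
  "rows": [
    {"fingers":1,"az":-6.25},
    {"fingers":1,"az":-6.25},
    {"fingers":1,"az":-6.25},
    {"fingers":1,"az":-6.25},
    {"fingers":1,"az":-6.25},
    {"fingers":1,"az":-6.25},
    {"fingers":1,"az":-6.25},
    {"fingers":1,"az":-6.25},
    {"fingers":1,"az":-6.25},
    {"fingers":1,"az":-6.25}
  ]
}}

```text
validation failed for argument at $.ro...
```

```bash
cat > go.py <<'E'
import sys
from h import *
from scipy.spatial.transform import Rotation as R
# go.py x y z yaw_deg : total shift in tool axes and turn left
o=r.get_obs(); M=R.from_rotvec(o['orientation']).as_matrix()
yaw=np.degrees(np.arctan2(M[1,0],M[0,0])); t=np.array(list(map(float,sys.argv[1:4])))
print('t',o['clock'],'pos',o['tcp_pos'].round(4),'yaw',yaw.round(2),'z',M[:,2].round(3),'q',o['joints'].round(2),'F',o['contact_force'].round(1),'w',o['grip_width'].round(4),o['gripper_force'])
print('shift tool',(M.T@(t-o['tcp_pos'])).round(4),'az',round(-(float(sys.argv[4])-yaw),2))
E
python3 go.py .5985 .225 .2 84.5
```

```text
Traceback (most recent call last):
  File "go.py", line 7, in <module>
    print('t',o['clock'],'pos',o['tcp_pos'].round(4),'yaw',yaw.round(2),'z',M[:,2].round(3),'q',o['joints'].round(2),'F',o['contact_force'].round(1),'w',o['grip_width'].round(4),o['gripper_force'])
                                                                                                                                                         ^^^^^^^^^^^^^^^^^^^^^
AttributeError: 'float' object has no attribute 'round'
```

The error text is cut off. Perhaps every key has to be present, so I'll try full rows.

>>> {"fn": "arm_command", "kwargs": {
  "rows": [
    {"fingers":1,"x":0,"y":0,"z":0,"ax":0,"ay":0,"az":-6.25},
    {"fingers":1,"x":0,"y":0,"z":0,"ax":0,"ay":0,"az":-6.25},
    {"fingers":1,"x":0,"y":0,"z":0,"ax":0,"ay":0,"az":-6.25},
    {"fingers":1,"x":0,"y":0,"z":0,"ax":0,"ay":0,"az":-6.25},
    {"fingers":1,"x":0,"y":0,"z":0,"ax":0,"ay":0,"az":-6.25},
    {"fingers":1,"x":0,"y":0,"z":0,"ax":0,"ay":0,"az":-6.25},
    {"fingers":1,"x":0,"y":0,"z":0,"ax":0,"ay":0,"az":-6.25},
    {"fingers":1,"x":0,"y":0,"z":0,"ax":0,"ay":0,"az":-6.25},
    {"fingers":1,"x":0,"y":0,"z":0,"ax":0,"ay":0,"az":-6.25},
    {"fingers":1,"x":0,"y":0,"z":0,"ax":0,"ay":0,"az":-6.25}
  ]
}}

```text
clock: 0.93
tcp_pos: [0.2525, -0.6256, 0.2498]
orientation: [-2.319, -2.118, -0.0]
contact_force: [0.3, -0.5, 0.0]
grip_width: 0.0851
gripper_force: 0.0
```

```bash
sed -i "s/o\['grip_width'\].round(4)/round(float(o['grip_width']),4)/" go.py; python3 go.py .5985 .225 .2 84.5
```

```text
t 0.9333 pos [ 0.2525 -0.6256  0.2498] yaw 84.79 z [-0.     0.001 -1.   ] q [ 1.24  0.49 -0.21  1.54  0.11  1.12  0.92] F [ 0.3 -0.5  0. ] w 0.0851 0.0
shift tool [0.8785 0.2674 0.0504] az 0.29
```

>>> {"fn": "arm_command", "kwargs": {
  "rows": [
    {"fingers":1,"x":0.035,"y":0.0107,"z":0,"ax":0,"ay":0,"az":0},
    {"fingers":1,"x":0.035,"y":0.0107,"z":0,"ax":0,"ay":0,"az":0},
    {"fingers":1,"x":0.035,"y":0.0107,"z":0,"ax":0,"ay":0,"az":0},
    {"fingers":1,"x":0.035,"y":0.0107,"z":0,"ax":0,"ay":0,"az":0},
    {"fingers":1,"x":0.035,"y":0.0107,"z":0,"ax":0,"ay":0,"az":0},
    {"fingers":1,"x":0.035,"y":0.0107,"z":0,"ax":0,"ay":0,"az":0},
    {"fingers":1,"x":0.035,"y":0.0107,"z":0,"ax":0,"ay":0,"az":0},
    {"fingers":1,"x":0.035,"y":0.0107,"z":0,"ax":0,"ay":0,"az":0},
    {"fingers":1,"x":0.035,"y":0.0107,"z":0,"ax":0,"ay":0,"az":0},
    {"fingers":1,"x":0.035,"y":0.0107,"z":0,"ax":0,"ay":0,"az":0}
  ]
}}

```text
clock: 1.77
tcp_pos: [0.3929, -0.286, 0.2501]
orientation: [-2.326, -2.112, 0.001]
contact_force: [1.0, 0.1, -0.3]
grip_width: 0.0856
gripper_force: 0.0
```

>>> {"fn": "arm_command", "kwargs": {
  "rows": [
    {"fingers":1,"x":0.035,"y":0.0107,"z":0,"ax":0,"ay":0,"az":0},
    {"fingers":1,"x":0.035,"y":0.0107,"z":0,"ax":0,"ay":0,"az":0},
    {"fingers":1,"x":0.035,"y":0.0107,"z":0,"ax":0,"ay":0,"az":0},
    {"fingers":1,"x":0.035,"y":0.0107,"z":0,"ax":0,"ay":0,"az":0},
    {"fingers":1,"x":0.035,"y":0.0107,"z":0,"ax":0,"ay":0,"az":0},
    {"fingers":1,"x":0.035,"y":0.0107,"z":0,"ax":0,"ay":0,"az":0},
    {"fingers":1,"x":0.035,"y":0.0107,"z":0,"ax":0,"ay":0,"az":0},
    {"fingers":1,"x":0.035,"y":0.0107,"z":0,"ax":0,"ay":0,"az":0},
    {"fingers":1,"x":0.035,"y":0.0107,"z":0,"ax":0,"ay":0,"az":0},
    {"fingers":1,"x":0.0,"y":0.0,"z":0,"ax":0,"ay":0,"az":0}
  ]
}}

```text
clock: 2.6
tcp_pos: [0.5206, 0.0248, 0.2508]
orientation: [-2.314, -2.122, -0.008]
contact_force: [0.1, 0.5, 0.0]
grip_width: 0.0855
gripper_force: 0.0
```

```bash
python3 go.py .5985 .225 .2 84.5
```

```text
t 2.6 pos [0.5206 0.0248 0.2508] yaw 85.04 z [ 0.002  0.005 -1.   ] q [ 0.35  0.28 -0.61  1.89  0.18  1.02 -0.42] F [0.1 0.5 0. ] w 0.0855 0.0
shift tool [0.2059 0.0602 0.0519] az 0.54
```

>>> {"fn": "arm_command", "kwargs": {
  "rows": [
    {"fingers":1,"x":0.029,"y":0.0086,"z":0.007,"ax":0,"ay":0,"az":0.07},
    {"fingers":1,"x":0.029,"y":0.0086,"z":0.007,"ax":0,"ay":0,"az":0.07},
    {"fingers":1,"x":0.029,"y":0.0086,"z":0.007,"ax":0,"ay":0,"az":0.07},
    {"fingers":1,"x":0.029,"y":0.0086,"z":0.007,"ax":0,"ay":0,"az":0.07},
    {"fingers":1,"x":0.029,"y":0.0086,"z":0.007,"ax":0,"ay":0,"az":0.07},
    {"fingers":1,"x":0.029,"y":0.0086,"z":0.007,"ax":0,"ay":0,"az":0.07},
    {"fingers":1,"x":0.029,"y":0.0086,"z":0.007,"ax":0,"ay":0,"az":0.07},
    {"fingers":1,"x":0,"y":0,"z":0,"ax":0,"ay":0,"az":0},
    {"fingers":1,"x":0,"y":0,"z":0,"ax":0,"ay":0,"az":0}
  ]
}}

```text
clock: 3.35
tcp_pos: [0.5984, 0.2143, 0.2002]
orientation: [-2.33, -2.105, 0.002]
contact_force: [-0.3, -0.9, 0.8]
grip_width: 0.0854
gripper_force: 0.0
```

```bash
python3 go.py .5985 .225 .078 84.5; cat > v.py <<'E'
from h import *
import sys
f=grab('wrist'); P=cloud(f); cv2.imwrite('pics/%s.png'%sys.argv[1],f['frame'][:,:,::-1])
x,y,z=P[...,0],P[...,1],P[...,2]
hsv=cv2.cvtColor(f['frame'],cv2.COLOR_RGB2HSV).astype(int)
ax=np.array([.593,.1705])
h=(np.hypot(x-ax[0],y-ax[1])<.11)&(z>.06)&(z<.093)&(hsv[...,2]<100)&(hsv[...,1]<110)
k,l,st,ct=cv2.connectedComponentsWithStats(h.astype(np.uint8))
i=1+np.argmax(st[1:,4]); q=P[l==i]
print('handle',len(q),st[i],cv2.minAreaRect(q[:,:2].astype(np.float32)*1000),np.median(q[:,2]))
rr=np.hypot(*(q[:,:2]-ax).T); m=(rr>.03)&(rr<.072)&(q[:,2]>.077); c=q[m][:,:2]; mu=c.mean(0); w=np.linalg.svd(c-mu)[2][0]; w*=np.sign(w@(mu-ax))
print('bar ang',np.degrees(np.arctan2(w[1],w[0])),'from axis',np.degrees(np.arctan2(*(mu-ax)[::-1])),'mid',mu)
p=(np.hypot(x-ax[0],y-ax[1])<.1)&(z>.028)&(z<.048)&(hsv[...,1]<80); q=P[p][:,:2]
if len(q)>20:
    mu=q.mean(0);w=np.linalg.svd(q-mu,full_matrices=False)[2][0]; print('pipe',len(q),np.degrees(np.arctan2(w[1],w[0])),mu)
E
python3 v.py wrist1
```

```text
t 3.35 pos [0.5984 0.2143 0.2002] yaw 84.19 z [-0.002  0.001 -1.   ] q [-0.02  0.53 -0.59  1.67  0.33  1.04 -0.81] F [-0.3 -0.9  0.8] w 0.0854 0.0
shift tool [ 0.0107 -0.0007  0.1222] az -0.31
handle 2280 [ 306  190   34  125 2280] ((595.7739868164062, 199.94969177246094), (87.2571792602539, 23.205284118652344), 83.31006622314453) 0.08215570185980672
bar ang 88.9086697782241 from axis 89.65224642591934 mid [0.59331199 0.22190262]
pipe 2500 -22.136713191387607 [0.58980433 0.17185238]
```

View pics/wrist1.png

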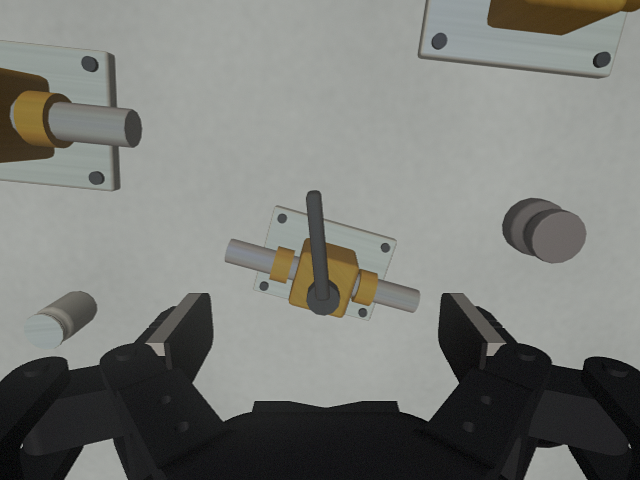

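The wrist picture shows the handle from its hub at (322,297) to its tip at (314,193), at about 89°, so the joint is near 21°. It needs +24°. Going down now.

```bash
python3 go.py .5937 .2255 .076 89
```

```text
t 3.4 pos [0.5987 0.2123 0.2006] yaw 84.05 z [-0.001 -0.001 -1.   ] q [-0.01  0.53 -0.59  1.67  0.33  1.05 -0.81] F [ 0.4 -0.8  0.6] w 0.0849 0.0
shift tool [ 0.0127 -0.0062  0.1246] az -4.95
```

>>> {"fn": "arm_command", "kwargs": {
  "rows": [
    {"fingers":1,"x":0.0065,"y":-0.003,"z":0.01,"ax":0,"ay":0,"az":-2.5},
    {"fingers":1,"x":0.0065,"y":-0.003,"z":0.02,"ax":0,"ay":0,"az":-2.5},
    {"fingers":1,"x":0,"y":0,"z":0.02,"ax":0,"ay":0,"az":0},
    {"fingers":1,"x":0,"y":0,"z":0.02,"ax":0,"ay":0,"az":0},
    {"fingers":1,"x":0,"y":0,"z":0.02,"ax":0,"ay":0,"az":0},
    {"fingers":1,"x":0,"y":0,"z":0.02,"ax":0,"ay":0,"az":0},
    {"fingers":1,"x":0,"y":0,"z":0.015,"ax":0,"ay":0,"az":0},
    {"fingers":1,"x":0,"y":0,"z":0,"ax":0,"ay":0,"az":0}
  ]
}}

```text
clock: 4.07
tcp_pos: [0.5922, 0.2236, 0.0728]
orientation: [-2.24, -2.201, 0.009]
contact_force: [-0.4, -0.5, 0.3]
grip_width: 0.0857
gripper_force: 0.0
```

```bash
python3 go.py .5937 .2255 .076 89
```

```text
t 4.0667 pos [0.5922 0.2236 0.0728] yaw 89.01 z [-0.005 -0.003 -1.   ] q [-0.07  0.68 -0.54  1.76  0.45  0.84 -0.84] F [-0.4 -0.5  0.3] w 0.0857 0.0
shift tool [ 0.0019  0.0015 -0.0032] az 0.01
```

>>> {"fn": "arm_command", "kwargs": {
  "rows": [
    {"fingers":-1,"x":0,"y":0.0015,"z":0,"ax":0,"ay":0,"az":0},
    {"fingers":-1,"x":0,"y":0,"z":0,"ax":0,"ay":0,"az":0},
    {"fingers":-1,"x":0,"y":0,"z":0,"ax":0,"ay":0,"az":0},
    {"fingers":-1,"x":0,"y":0,"z":0,"ax":0,"ay":0,"az":0},
    {"fingers":-1,"x":0,"y":0,"z":0,"ax":0,"ay":0,"az":0},
    {"fingers":-1,"x":0,"y":0,"z":0,"ax":0,"ay":0,"az":0},
    {"fingers":-1,"x":0,"y":0,"z":0,"ax":0,"ay":0,"az":0},
    {"fingers":-1,"x":0,"y":0,"z":0,"ax":0,"ay":0,"az":0}
  ],
  "grip_force": 25
}}

```text
clock: 4.73
tcp_pos: [0.595, 0.2263, 0.0769]
orientation: [-2.241, -2.201, 0.001]
contact_force: [-3.9, 0.3, 5.5]
grip_width: 0.0102
gripper_force: 24.1
```

```bash
python3 go.py .5937 .2255 .076 89
```

```text
t 4.7333 pos [0.595  0.2263 0.0769] yaw 88.98 z [-0.001 -0.    -1.   ] q [-0.07  0.68 -0.54  1.75  0.45  0.84 -0.84] F [-3.9  0.3  5.5] w 0.0102 24.130413043385488
shift tool [-0.0008 -0.0013  0.0009] az -0.02
```

>>> {"fn": "arm_command", "kwargs": {
  "rows": [
    {"fingers":-1,"x":-0.0001,"y":-0.0029,"z":0,"ax":0,"ay":0,"az":-3},
    {"fingers":-1,"x":-0.0001,"y":-0.0029,"z":0,"ax":0,"ay":0,"az":-3},
    {"fingers":-1,"x":-0.0001,"y":-0.0029,"z":0,"ax":0,"ay":0,"az":-3},
    {"fingers":-1,"x":-0.0001,"y":-0.0029,"z":0,"ax":0,"ay":0,"az":-3},
    {"fingers":-1,"x":-0.0001,"y":-0.0029,"z":0,"ax":0,"ay":0,"az":-3},
    {"fingers":-1,"x":-0.0001,"y":-0.0029,"z":0,"ax":0,"ay":0,"az":-3},
    {"fingers":-1,"x":-0.0001,"y":-0.0029,"z":0,"ax":0,"ay":0,"az":-3},
    {"fingers":-1,"x":-0.0001,"y":-0.0029,"z":0,"ax":0,"ay":0,"az":-3},
    {"fingers":-1,"x":0,"y":0,"z":0,"ax":0,"ay":0,"az":0},
    {"fingers":-1,"x":0,"y":0,"z":0,"ax":0,"ay":0,"az":0}
  ]
}}

```text
clock: 5.57
tcp_pos: [0.5709, 0.2225, 0.0768]
orientation: [-1.731, -2.618, 0.002]
contact_force: [-8.2, 0.1, 8.4]
grip_width: 0.0099
gripper_force: 24.1
```

```bash
python3 go.py .5714 .222 .076 113; python3 v.py wrist2
```

```text
t 5.5667 pos [0.5709 0.2225 0.0768] yaw 113.06 z [-0.003  0.    -1.   ] q [-0.    0.67 -0.65  1.8   0.53  0.85 -0.5 ] F [-8.2  0.1  8.4] w 0.0099 24.116899967193604
shift tool [-0.0007  0.0003  0.0008] az 0.06
handle 5921 [ 269  269  114  138 5921] ((568.9896240234375, 215.48399353027344), (34.42945098876953, 49.044368743896484), 1.2303515672683716) 0.08258061249666585
bar ang 110.49596001397182 from axis 112.81428561560931 mid [0.57120554 0.2223108 ]
pipe 3181 -19.229644709947227 [0.53473625 0.1951481 ]
```

>>> {"fn": "arm_command", "kwargs": {
  "rows": [
    {"fingers":1,"x":0,"y":0,"z":0,"ax":0,"ay":0,"az":0},
    {"fingers":1,"x":0,"y":0,"z":0,"ax":0,"ay":0,"az":0},
    {"fingers":1,"x":0,"y":0,"z":0,"ax":0,"ay":0,"az":0},
    {"fingers":1,"x":0,"y":0,"z":0,"ax":0,"ay":0,"az":0},
    {"fingers":1,"x":0,"y":0,"z":0,"ax":0,"ay":0,"az":0},
    {"fingers":1,"x":0,"y":0,"z":-0.02,"ax":0,"ay":0,"az":0},
    {"fingers":1,"x":0,"y":0,"z":-0.03,"ax":0,"ay":0,"az":0},
    {"fingers":1,"x":0,"y":0,"z":-0.03,"ax":0,"ay":0,"az":0},
    {"fingers":1,"x":0,"y":0,"z":-0.03,"ax":0,"ay":0,"az":0},
    {"fingers":1,"x":0,"y":0,"z":-0.01,"ax":0,"ay":0,"az":0}
  ]
}}

```text
clock: 6.45
tcp_pos: [0.5749, 0.2226, 0.2009]
orientation: [1.732, 2.617, 0.008]
contact_force: [1.1, 0.3, 1.2]
grip_width: 0.0852
gripper_force: 0.0
```

```bash
python3 go.py .46 -.05 .2 100.8; python3 v.py wrist3
```

```text
t 6.45 pos [0.5749 0.2226 0.2009] yaw 113.0 z [ 0.006  0.003 -1.   ] q [ 0.06  0.53 -0.73  1.72  0.4   1.04 -0.4 ] F [1.1 0.3 1.2] w 0.0852 0.0
shift tool [-0.2061 -0.2123 -0.0004] az 12.2
handle 2193 [ 300  204   33  124 2193] ((583.4468994140625, 198.78627014160156), (23.155517578125, 87.7355728149414), 15.40135383605957) 0.08218265026828345
bar ang 110.90641314919937 from axis 112.7759076930171 mid [0.57307181 0.21796316]
pipe 2297 -22.097187980966307 [0.58446605 0.17364537]
```

View pics/wrist3.png

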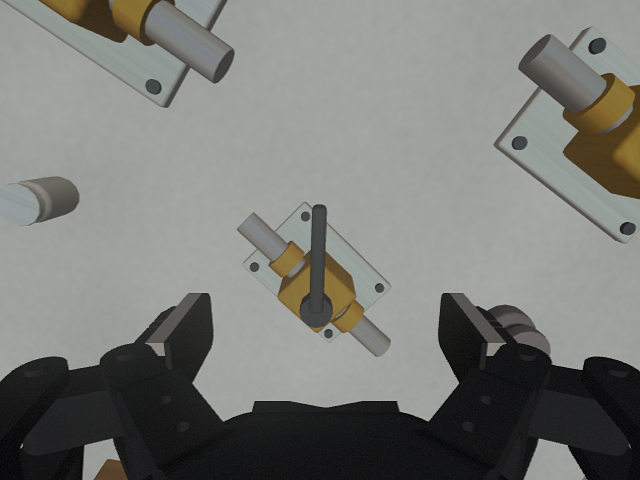

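The bar lies diagonally across the brass, from its hub at (316,310) to its tip at (319,207). The joint is at 43–45°, so the valve is set. Next, go over the cam grip.

>>> {"fn": "arm_command", "kwargs": {
  "rows": [
    {"fingers":1,"x":0,"y":0,"z":0,"ax":0,"ay":0,"az":6.1},
    {"fingers":1,"x":0,"y":0,"z":0,"ax":0,"ay":0,"az":6.1},
    {"fingers":1,"x":-0.03,"y":-0.0205,"z":0,"ax":0,"ay":0,"az":0},
    {"fingers":1,"x":-0.03,"y":-0.0205,"z":0,"ax":0,"ay":0,"az":0},
    {"fingers":1,"x":-0.03,"y":-0.0205,"z":0,"ax":0,"ay":0,"az":0},
    {"fingers":1,"x":-0.03,"y":-0.0205,"z":0,"ax":0,"ay":0,"az":0},
    {"fingers":1,"x":-0.03,"y":-0.0205,"z":0,"ax":0,"ay":0,"az":0},
    {"fingers":1,"x":-0.03,"y":-0.0205,"z":0,"ax":0,"ay":0,"az":0},
    {"fingers":1,"x":-0.03,"y":-0.0205,"z":0,"ax":0,"ay":0,"az":0},
    {"fingers":1,"x":-0.03,"y":-0.0205,"z":0,"ax":0,"ay":0,"az":0}
  ]
}}

```text
clock: 7.33
tcp_pos: [0.4555, -0.0469, 0.1954]
orientation: [-2.002, -2.42, 0.001]
contact_force: [-0.2, -0.9, 0.3]
grip_width: 0.0855
gripper_force: 0.0
```

>>> {"fn": "arm_command", "kwargs": {
  "rows": [
    {"fingers":1,"x":0,"y":0,"z":0,"ax":0,"ay":0,"az":0},
    {"fingers":1,"x":0,"y":0,"z":0,"ax":0,"ay":0,"az":0}
  ]
}}

```text
clock: 7.5
tcp_pos: [0.4557, -0.0477, 0.1954]
orientation: [-2.008, -2.415, 0.003]
contact_force: [0.1, 1.5, -0.1]
grip_width: 0.0856
gripper_force: 0.0
```

```bash
python3 go.py .46 -.05 .2 100.8; python3 - <<'E'
from h import *
f=grab('wrist'); P=cloud(f); cv2.imwrite('pics/wrist4.png',f['frame'][:,:,::-1])
x,y,z=P[...,0],P[...,1],P[...,2]
h=(np.hypot(x-.46,y+.05)<.06)&(z>.04)&(z<.085)
q=P[h]; print(len(q),cv2.minAreaRect(q[:,:2].astype(np.float32)*1000),np.percentile(q[:,2],[5,50,95,99]))
xh=np.array([.982,.187]);yh=np.array([-.187,.982]);c=np.array([.5714,-.1611])
a=(q[:,:2]-c)@xh;b=(q[:,:2]-c)@yh
g=b>.112; print('grip carrier x',np.percentile(a[g],[1,50,99]),'y',b.max(),'world mid',q[g].mean(0))
mu=q[g][:,:2].mean(0);w=np.linalg.svd(q[g][:,:2]-mu,full_matrices=False)[2][0];print('dir',np.degrees(np.arctan2(w[1],w[0])))
E
```

```text
t 7.5 pos [ 0.4557 -0.0477  0.1954] yaw 100.5 z [-0.002 -0.001 -1.   ] q [ 0.58  0.26 -0.69  2.07  0.22  0.88 -0.05] F [ 0.1  1.5 -0.1] w 0.0856 0.0
shift tool [-0.0031  0.0038 -0.0046] az -0.3
2919 ((467.9300231933594, -71.22734069824219), (60.6973762512207, 80.67631530761719), 54.174190521240234) [0.04901052 0.0646415  0.06831588 0.06943575]
grip carrier x [-0.09774093 -0.09091274 -0.08457037] y 0.15259610234668622 world mid [ 0.45705916 -0.04710926  0.06560987]
dir -78.96924452396661
```

View pics/wrist4.png

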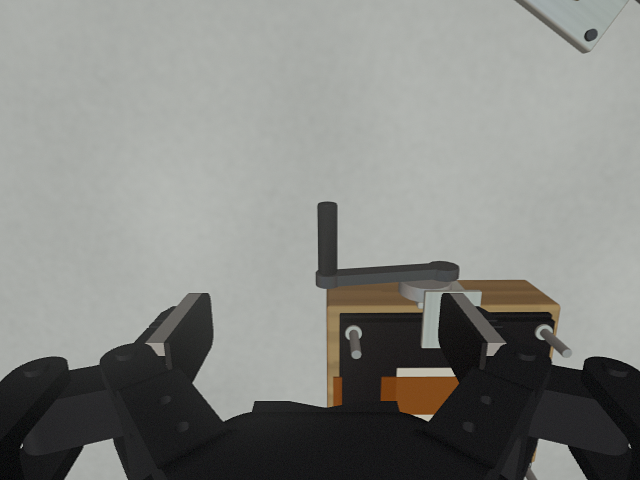

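The grip runs from (327,205) to (327,280) in the image. In world terms its middle is at about (0.458,-0.049), with its top at 0.068, which matches the model. Descending to z = 0.061.

>>> {"fn": "arm_command", "kwargs": {
  "rows": [
    {"fingers":1,"x":0.0007,"y":0.0025,"z":0.015,"ax":0,"ay":0,"az":-0.4},
    {"fingers":1,"x":0,"y":0,"z":0.02,"ax":0,"ay":0,"az":0},
    {"fingers":1,"x":0,"y":0,"z":0.02,"ax":0,"ay":0,"az":0},
    {"fingers":1,"x":0,"y":0,"z":0.02,"ax":0,"ay":0,"az":0},
    {"fingers":1,"x":0,"y":0,"z":0.02,"ax":0,"ay":0,"az":0},
    {"fingers":1,"x":0,"y":0,"z":0.02,"ax":0,"ay":0,"az":0},
    {"fingers":1,"x":0,"y":0,"z":0.019,"ax":0,"ay":0,"az":0},
    {"fingers":1,"x":0,"y":0,"z":0,"ax":0,"ay":0,"az":0}
  ]
}}

```text
clock: 8.22
tcp_pos: [0.4577, -0.0419, 0.0592]
orientation: [-1.987, -2.427, 0.003]
contact_force: [0.3, -0.8, -0.1]
grip_width: 0.0855
gripper_force: 0.0
```

```bash
python3 go.py .458 -.0465 .061 100.8
```

```text
t 8.2167 pos [ 0.4577 -0.0419  0.0592] yaw 101.39 z [-0.005  0.002 -1.   ] q [ 0.43  0.49 -0.57  2.17  0.46  0.6  -0.27] F [ 0.3 -0.8 -0.1] w 0.0855 0.0
shift tool [-0.0045 -0.0006 -0.0018] az 0.59
```

>>> {"fn": "arm_command", "kwargs": {
  "rows": [
    {"fingers":-1,"x":-0.003,"y":0,"z":0,"ax":0,"ay":0,"az":0},
    {"fingers":-1,"x":0,"y":0,"z":0,"ax":0,"ay":0,"az":0},
    {"fingers":-1,"x":0,"y":0,"z":0,"ax":0,"ay":0,"az":0},
    {"fingers":-1,"x":0,"y":0,"z":0,"ax":0,"ay":0,"az":0},
    {"fingers":-1,"x":0,"y":0,"z":0,"ax":0,"ay":0,"az":0},
    {"fingers":-1,"x":0,"y":0,"z":0,"ax":0,"ay":0,"az":0},
    {"fingers":-1,"x":0,"y":0,"z":0,"ax":0,"ay":0,"az":0},
    {"fingers":-1,"x":0,"y":0,"z":0,"ax":0,"ay":0,"az":0}
  ],
  "grip_force": 30
}}

```text
clock: 8.88
tcp_pos: [0.4568, -0.0478, 0.0624]
orientation: [-1.993, -2.424, 0.009]
contact_force: [-9.7, -0.2, 11.3]
grip_width: 0.0126
gripper_force: 29.5
```

```bash
python3 go.py .458 -.0465 .061 100.8
```

```text
t 8.8833 pos [ 0.4568 -0.0478  0.0624] yaw 101.15 z [-0.006 -0.002 -1.   ] q [ 0.44  0.48 -0.57  2.17  0.46  0.61 -0.26] F [-9.7 -0.2 11.3] w 0.0126 29.475591480731964
shift tool [0.001  0.0015 0.0014] az 0.35
```

>>> {"fn": "arm_command", "kwargs": {
  "rows": [
    {"fingers":-1,"x":0,"y":0.0017,"z":-0.0077,"ax":0,"ay":0,"az":0},
    {"fingers":-1,"x":0,"y":0.0023,"z":-0.0075,"ax":0,"ay":0,"az":0},
    {"fingers":-1,"x":0,"y":0.003,"z":-0.0072,"ax":0,"ay":0,"az":0},
    {"fingers":-1,"x":0,"y":0.0037,"z":-0.007,"ax":0,"ay":0,"az":0},
    {"fingers":-1,"x":0,"y":0.0042,"z":-0.0066,"ax":0,"ay":0,"az":0},
    {"fingers":-1,"x":0,"y":0.0048,"z":-0.0063,"ax":0,"ay":0,"az":0},
    {"fingers":-1,"x":0,"y":0.0053,"z":-0.0057,"ax":0,"ay":0,"az":0},
    {"fingers":-1,"x":0,"y":0.0057,"z":-0.0053,"ax":0,"ay":0,"az":0},
    {"fingers":-1,"x":0,"y":0,"z":0,"ax":0,"ay":0,"az":0}
  ]
}}

```text
clock: 9.63
tcp_pos: [0.4809, -0.0431, 0.1143]
orientation: [-1.989, -2.417, 0.026]
contact_force: [-24.0, -3.4, 16.4]
grip_width: 0.0125
gripper_force: 30.3
```

```bash
python3 go.py .491 -.0405 .114 101
```

```text
t 9.6333 pos [ 0.4809 -0.0431  0.1143] yaw 101.1 z [-0.02  -0.005 -1.   ] q [ 0.47  0.43 -0.62  2.08  0.37  0.76 -0.19] F [-24.   -3.4  16.4] w 0.0125 30.315852463245392
shift tool [0.0006 0.0104 0.0001] az 0.1
```

There is a -24 N pull, and the position is 10 mm short in x. The grip has probably slipped down the pads, so I'll look.

```bash
python3 - <<'E'
from h import *
f=grab('side'); a=f['frame'][90:240,270:450,::-1]; cv2.imwrite('pics/side5.png',cv2.resize(a,None,fx=4,fy=4,interpolation=cv2.INTER_CUBIC))
P=cloud(f);x,y,z=P[...,0],P[...,1],P[...,2]
xh=np.array([.982,.187]);yh=np.array([-.187,.982]);c=np.array([.5714,-.1611])
a=(P[...,:2]-c)@xh;b=(P[...,:2]-c)@yh
m=(b>.098)&(b<.112)&(a>-.1)&(a<.02)&(z>.03)&(z<.16)
q=np.c_[a[m],z[m]]
print(len(q))
rr=np.hypot(q[:,0],q[:,1]-.045);q=q[(rr>.025)&(rr<.1)]
print('lever angle above -x',np.degrees(np.median(np.arctan2(q[:,1]-.045,-q[:,0]))),len(q))
E
```

```text
228
lever angle above -x 45.497508770705544 131
```

View pics/side5.png

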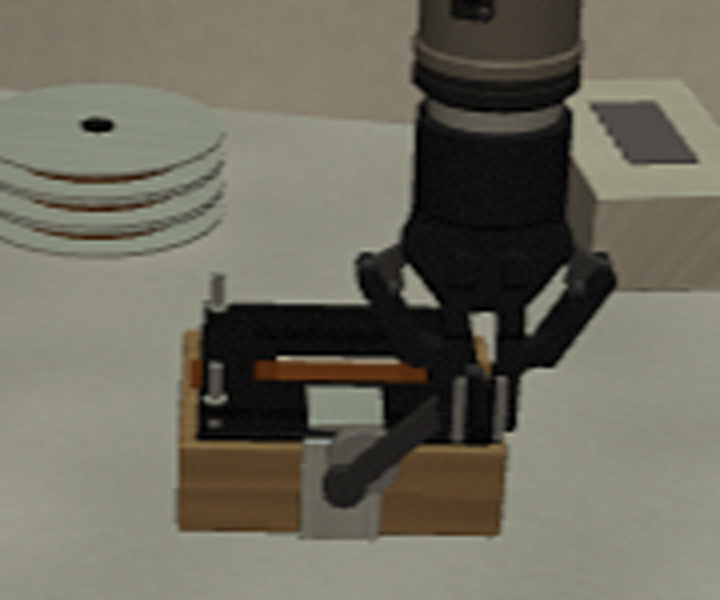

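The lever is at about 44° and the grip is still well inside the pads. The force points outward along the lever, so my commanded arc runs a bit inside the circle. I'll carry on with a little outward correction.

>>> {"fn": "arm_command", "kwargs": {
  "rows": [
    {"fingers":-1,"x":0,"y":0.0038,"z":-0.0053,"ax":0,"ay":0,"az":0},
    {"fingers":-1,"x":0,"y":0.0042,"z":-0.005,"ax":0,"ay":0,"az":0},
    {"fingers":-1,"x":0,"y":0.0046,"z":-0.0046,"ax":0,"ay":0,"az":0},
    {"fingers":-1,"x":0,"y":0.005,"z":-0.004,"ax":0,"ay":0,"az":0},
    {"fingers":-1,"x":0,"y":0.0054,"z":-0.0036,"ax":0,"ay":0,"az":0},
    {"fingers":-1,"x":0,"y":0,"z":0,"ax":0,"ay":0,"az":0},
    {"fingers":-1,"x":0,"y":0,"z":0,"ax":0,"ay":0,"az":0}
  ]
}}

```text
clock: 10.27
tcp_pos: [0.5097, -0.0376, 0.1376]
orientation: [-1.993, -2.424, 0.009]
contact_force: [-8.1, -2.6, 3.6]
grip_width: 0.0128
gripper_force: 30.1
```

```bash
cat > lev.py <<'E'
from h import *
f=grab('side');P=cloud(f);z=P[...,2]
xh=np.array([.982,.187]);yh=np.array([-.187,.982]);c=np.array([.5714,-.1611])
a=(P[...,:2]-c)@xh;b=(P[...,:2]-c)@yh
m=(b>.096)&(b<.108)&(a>-.09)&(a<.04)&(z>.06)&(z<.16)
q=np.c_[a[m],z[m]-.045]; rr=np.hypot(*q.T);q=q[(rr>.03)&(rr<.085)]
t=np.degrees(np.arctan2(q[:,1],-q[:,0]));print('lever deg above -x',np.percentile(t,[10,50,90]).round(1),len(q))
m=(np.abs(a)<.1)&(np.abs(b)<.07)&(z>.06)&(z<.09)&(np.abs(b)>.035)&(a>.02); print('frame z',np.nanmedian(z[m]).round(4))
cv2.imwrite('pics/lev.png',cv2.resize(f['frame'][90:240,270:450,::-1],None,fx=4,fy=4))
E
python3 go.py .52 -.038 .132 101; python3 lev.py
```

```text
t 10.2667 pos [ 0.5097 -0.0376  0.1376] yaw 101.15 z [-0.006 -0.002 -1.   ] q [ 0.47  0.43 -0.64  2.01  0.35  0.82 -0.17] F [-8.1 -2.6  3.6] w 0.0128 30.05633533000946
shift tool [-0.0024  0.0101  0.0055] az 0.15
lever deg above -x [59.5 67.9 75.2] 101
frame z 0.0775
```

Lever at about 66° and the forces are small. The TCP sits about 10 mm above the grip, so I'll finish mostly horizontally so that the grip comes back up between the pads.

>>> {"fn": "arm_command", "kwargs": {
  "rows": [
    {"fingers":-1,"x":0,"y":0.006,"z":-0.0005,"ax":0,"ay":0,"az":0},
    {"fingers":-1,"x":0,"y":0.006,"z":-0.0005,"ax":0,"ay":0,"az":0},
    {"fingers":-1,"x":0,"y":0.006,"z":-0.0005,"ax":0,"ay":0,"az":0},
    {"fingers":-1,"x":0,"y":0.006,"z":0,"ax":0,"ay":0,"az":0},
    {"fingers":-1,"x":0,"y":0.006,"z":0,"ax":0,"ay":0,"az":0},
    {"fingers":-1,"x":0,"y":0.006,"z":0,"ax":0,"ay":0,"az":0},
    {"fingers":-1,"x":0,"y":0,"z":0,"ax":0,"ay":0,"az":0},
    {"fingers":-1,"x":0,"y":0,"z":0,"ax":0,"ay":0,"az":0}
  ]
}}

```text
clock: 10.98
tcp_pos: [0.5481, -0.0301, 0.1413]
orientation: [1.994, 2.426, -0.002]
contact_force: [-5.4, -2.3, 14.1]
grip_width: 0.0125
gripper_force: 33.1
```

```bash
python3 go.py .5471 -.0334 .135 101; python3 lev.py
```

```text
t 10.9833 pos [ 0.5481 -0.0301  0.1413] yaw 101.15 z [ 0.    -0.002 -1.   ] q [ 0.43  0.48 -0.62  1.92  0.37  0.85 -0.19] F [-5.4 -2.3 14.1] w 0.0125 33.12757909297943
shift tool [-0.003  -0.0016  0.0063] az 0.15
lever deg above -x [84.7 92.2 99.5] 84
frame z 0.0781
```

View pics/lev.png

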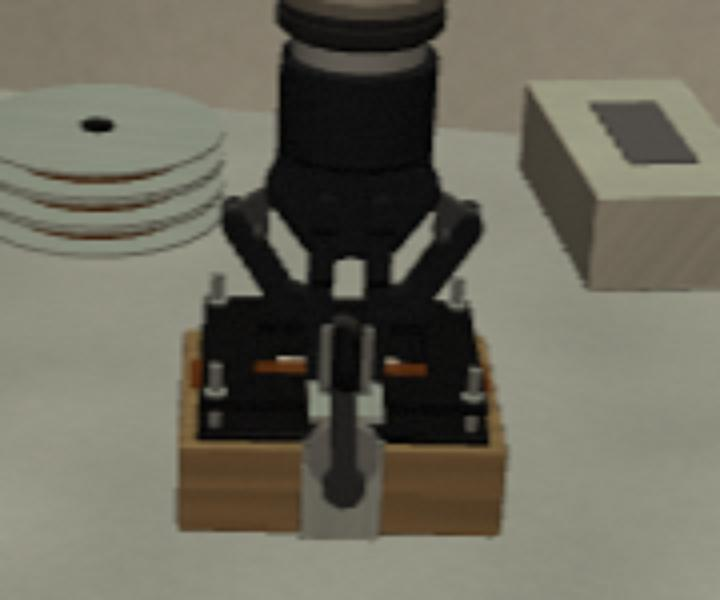

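The lever stands upright at about 91° with the fingers on the grip, and the frame is up by about 11–12 mm. I'll hold briefly, check, and hand in.

>>> {"fn": "arm_command", "kwargs": {
  "rows": [
    {"fingers":-1,"x":0,"y":0,"z":0,"ax":0,"ay":0,"az":0},
    {"fingers":-1,"x":0,"y":0,"z":0,"ax":0,"ay":0,"az":0},
    {"fingers":-1,"x":0,"y":0,"z":0,"ax":0,"ay":0,"az":0},
    {"fingers":-1,"x":0,"y":0,"z":0,"ax":0,"ay":0,"az":0},
    {"fingers":-1,"x":0,"y":0,"z":0,"ax":0,"ay":0,"az":0},
    {"fingers":-1,"x":0,"y":0,"z":0,"ax":0,"ay":0,"az":0}
  ]
}}

```text
clock: 11.53
tcp_pos: [0.5479, -0.0302, 0.1413]
orientation: [1.994, 2.426, -0.002]
contact_force: [-5.3, -1.6, 13.4]
grip_width: 0.0128
gripper_force: 33.1
```

```bash
python3 go.py .5471 -.0334 .135 101; python3 lev.py; python3 -c "
from h import *
print(r.hand_in())"
```

```text
t 11.5333 pos [ 0.5479 -0.0302  0.1413] yaw 101.15 z [ 0.    -0.002 -1.   ] q [ 0.43  0.48 -0.62  1.92  0.37  0.85 -0.19] F [-5.3 -1.6 13.4] w 0.0128 33.08245539665222
shift tool [-0.003  -0.0014  0.0063] az 0.15
lever deg above -x [84.9 92.1 99.6] 84
frame z 0.0782
the job is handed in; nothing more can be done
None
```

The job is handed in (no verdict came back): I measured the bleed valve at about 43–45° before moving on, and the cam lever was upright at about 91° with the frame up about 11 mm, still held by the fingers, at 11.5 s.

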